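# Set the clip-on stop and hold a batten for the saw

## Task

Squeeze the orange spring clamp open, take it off the rim of the offcut bin and clip it fully down over the fence of the sawing block, centred on the red tape mark, as the length stop. Then lay the pine batten flat on the block's bed, along the fence and across the saw slot, with its end butted against the clamp, and press it firmly into the fence and down onto the bed together with one diagonal push. Finish while still holding it pressed there, ready for the cut, with the clamp still on its mark; leave the glass carafe, the tape roll and the tenon saw where they are.

Things in the scene. Friction and masses are not known exactly. Their poses are not given: they have to be found in the camera images.
- clamp_pivot (a point): Orange spring clamp, clothes-peg type, 75 g, 24 mm wide, starting clipped on the bin's left rim. Point: middle of its steel pivot pin (radius 6 mm). z up to the handles, y along the pin = along the edge it sits on, x the way it opens (either side may face the fence). On the bin the pivot is 10 mm above the rim; fully down on an edge it is 6 to 14 mm above it. When open it pulls straight up.
- clamp_grip (a point): Grip point of the clamp: between its two black-ended handles, 34 mm above the pivot. Handles rise from 6 to 50 mm above the pivot and lean apart: 53 mm over the outside at their tops, 46 mm here; squeezed to the stop along x they stand parallel, 32 mm over the outside. It starts to open at about 13 N and 20 N holds it fully open here.
- clamp_jaws (a point): Lower tips of the clamp's jaws, between them, 36 mm below the pivot. Rubber pads 18 to 36 mm below the pivot, 12 mm apart when on an edge; squeezed open the gap is 20 mm at the pads' tops and 28 mm at the tips. On the fence the clamp sticks out 8 mm in front and reaches 26 mm below the fence's top, so it stops a batten.
- batten_mid (a point): Pale pine batten, square alike ends, 44 mm wide (x), 240 mm long (y), 34 mm high (z), about 0.18 kg, loose on the bench left of the sawing block. Point: its centre, 17 mm above what it lies on. Butted against the clamp its centre is 132 mm from the clamp's pivot along the fence; against the fence, 22 mm from the fence's front face.
- clamp_jaw (a joint): Opening angle of the spring clamp (rad): 0 shut on a 12 mm edge, 0.45 squeezed fully open to its stop, below 0 when shut on nothing.
- offcut_bin: Open plywood bin screwed to the bench, 160 (x) x 140 (y) x 70 mm high, walls 12 mm thick, a few scraps of wood inside; origin: centre of its underside. Its left wall, on the +y side, runs along the bin's x axis with its middle plane 64 mm from the origin; the clamp starts on it, within 30 mm of the wall's middle.
- sawblock: Sawing block screwed to the bench, 140 (x) x 440 (y) mm over its steel base plate; origin: centre of the underside. x points from the open front side to the fence, y along the fence (left seen from the robot).
- bed: Smooth lacquered plywood bed of the sawing block, on which the batten slides easily (friction about 0.35), 130 (x) x 420 (y) mm, its top 22 mm above the bench; origin: centre of its underside, axes as the sawing block. A black line across it, 70 mm to -y of its centre, shows the saw slot.
- fence: Plywood fence of the sawing block, 12 mm thick, 45 mm high above the bed (top 67 mm above the bench), 420 mm long, cut through by the 3 mm saw slot 70 mm to -y of its middle. Origin: on its front face, at the foot of the face (bed level), half-way along; x points through the fence, away from the bed; y along the fence.
- tape_top (a point): Red tape mark, 20 mm wide, folded over the fence; this point is on the top edge of the fence, in the middle of its thickness and of the tape. y along the fence. It is 80 to 150 mm to +y of the fence's middle. The batten goes on the -y side of it, where the saw slot is.
- carafe: Bystander: glass coffee carafe with black lid and handle, 124 mm across, 122 mm high, upright; origin: centre of its underside.
- tape_roll: Bystander: brown packing tape roll lying flat, 104 mm across, 48 mm high; origin: centre of its underside.
- tenon_saw: Bystander: tenon saw with yellow handle, bright blade 72 mm wide and brass back, lying flat beyond the fence, about 360 mm long (y), 24 mm high; origin: near its middle, on its underside.
Mind the look-alikes: they are no part of the job. There is more than one size of the offcut_bin; the job needs the smaller.

How it is judged:
By the outcome, as a careful person would: the job done as asked, in the order asked, and still so for the second after the job is handed in, while the arm keeps its last pose, push and grip.
It also fails if it takes over 72 s, if anything falls off the work surface, if the arm or the gripper's body presses on something with over 40 N, if the wrist force passes 120 N, or if a joint passes its speed limit or range.

## Robot

A 6-joint arm with a two-finger parallel gripper is mounted at the origin on the work surface. World frame = base frame: x ahead of the robot, y to its left, z up, the work surface at z = 0. Lengths are in m, angles in rad, forces in N, time in s.
With the tool pointing down it reaches from about 0.425 to 0.95 m from the base axis. Payload 14.7 kg.
Tool frame: the origin (TCP) lies midway between the tips of the shut fingers; the grasp point (between the pads) lies 19 mm behind it; z points along the fingers, y is the line along which they close (so a half turn about z gives the same grasp; the last joint's range is limited). The gripper opens to 85 mm and grips with 20 to 120 N. Pads are 22 mm wide; open, the fingers measure 114 mm over their backs; the gripper's body (76 mm by 85 mm) begins 54 mm behind the grasp point. The pads swing forward as they close: fully open they stand 13 mm farther back than shut.
Start: joints at [1.186, 0.48, 1.596, -0, 1.065, -0.047], TCP at [0.215, 0.613, 0.231] pointing down, gripper open.
Joint ranges: [-2.75, 2.75], [-0.82, 2.05], [0.23, 2.67], [-1.56, 4.7], [0.09, 2.69], [-2.92, 2.92]. Speed limits (rad/s): [1.89, 1.89, 2.39, 3.01, 3.01, 3.01].

## Interface

Orientations are given as a rotation vector (axis times angle).
In Python, from bench import r gives the robot as it stands.
- The arm moves only by the tool play_rows, never from a script. Its argument "plan" is a list of rows, each a list of 3 entries, a list of its own where there are three numbers: the shift along the tool's x, y, z in m, then the turn, a rotation vector about the tool's x, y, z in rad, then the closure, from 0 (fully open) to 1 (shut). A call has 1 to 5 rows; each row shifts and turns the commanded pose from where the row before left it, along the tool's axes as they then stand; what a row does not reach is not made up. A row lasts 1/10 s, in which the tool goes at most 50 mm and 8.59 degrees, less where a joint would pass 70% of its speed; a pose out of reach is approached as far as the arm can. A call is refused whole if a number of a shift passes 0.05 or a number of a turn 0.15, either way. A call with a gripper value outside its range is refused whole. The fingers move at their own pace and stop on an object; "force" is the grip in N (left out, the last holds). Time passes only in rows, so rows that do not move let the fingers close. It gives the time, the measured TCP pose, the force, the opening and the grip force at its end, in the units of the state.
- r.observe(): the state, without advancing time (a new reading comes with each control period).
- r.get_image(name): name is "scene" or "top"; returns the picture (400x640x3 uint8, red, green, blue); there is no depth.
- r.camera_model(name): a dict with "vertical_fov" (degrees; the focal length in pixels is half the picture's height over the tangent of half this angle, whatever the lens; pixels are square), "cx", "cy" (the principal point, pixels), "R" (3x3) and "t" (3): a world point X has camera coordinates R X + t. Camera axes: x right, y down, z forward; pixel columns grow to the right and rows downward; lengths in m; the calibration is good to about 2 mm. A picture is of the moment at which its call begins. camera_model takes no time and is no camera call.
- r.close_job(): hands the job in; it is judged then, once.
The state is a dict: "time_s": time; "joints": joint angles; "joint_vel": joint speeds; "joint_torque": joint torques, N m; "ee_pos": TCP position; "eef_rot": TCP orientation; "force": force on the tool from outside, world axes, zero at the start; "ft_torque": the same for the moment, N m; "finger_gap": finger opening in m; "grip_force": force on a finger pad.
Only numpy, scipy, OpenCV 4.12 (cv2) and the standard library are available. Lean on these libraries where they do the work, as an engineer would, in place of code of your own. Each camera call takes 0.05 s, during which the arm holds its last target. There are 200 camera calls.

## Working session

There is one attempt and no reset: what is moved stays moved. The work goes in short steps, Python scripts to look and compute and a tool call to move; the robot and the scene stay as the last step left them, time stands still between calls to the robot, and variables do not carry over. Pictures are saved under pics/ and viewed, at most 10 in all, crops included, and the job is handed in when it is done.

Besides the shell and the picture viewer there is one more tool, called after "Emit:" by a JSON object that holds its "method" and its "body", one argument or row to a line. play_rows: Moves the arm, as the interface text tells. Its arguments: {"type":"object","properties":{"plan":{"type":"array","items":{"type":"array"}},"force":{"type":"number"}},"required":["plan"]}

```bash
mkdir -p pics; ls
python3 - <<'E'
from bench import r
import cv2
for n in("scene","top"):
    cv2.imwrite(f"pics/{n}0.png",r.get_image(n)[:,:,::-1]); print(r.camera_model(n))
print(r.observe())
E
```

```text
pics
{'vertical_fov': 48.47222564853729, 'cx': 313.17210228918105, 'cy': 196.67008727164006, 'R': array([[-0.66948633,  0.74273113,  0.01176928],
       [ 0.54122295,  0.49857965, -0.67712336],
       [-0.50878852, -0.44695504, -0.7357754 ]]), 't': array([ 0.36403103, -0.18244876,  1.41185509])}
{'vertical_fov': 43.84918991036019, 'cx': 319.9133376302819, 'cy': 191.41774374077804, 'R': array([[ 0.02460047, -0.99932327,  0.0273462 ],
       [-0.99442615, -0.02726698, -0.10184866],
       [ 0.10252539, -0.02468825, -0.99442397]]), 't': array([-0.05297044,  0.52032998,  1.21768094])}
{'time_s': 0.1, 'joints': array([ 1.18640675e+00,  4.80768028e-01,  1.59682186e+00,  1.10881326e-05,
        1.06511140e+00, -4.66052999e-02]), 'joint_vel': array([ 0.00142936, -0.00185077, -0.00052841,  0.00151015, -0.00154876,
       -0.00030037]), 'joint_torque': array([ 3.33695396e-03, -9.52257085e+01, -4.31047189e+01, -3.19010651e-04,
        5.19568595e-03,  4.17519527e-05]), 'ee_pos': array([0.21524556, 0.61292333, 0.23073319]), 'eef_rot': array([-5.28038235e-01, -3.09664789e+00,  1.69776176e-03]), 'force': array([-0.86307486,  0.25075315,  0.90962727]), 'ft_torque': array([ 0.05770029, -0.00866413, -0.00365839]), 'grip_force': 0.0, 'finger_gap': 0.08550888036322109}
```

View pics/scene0.png

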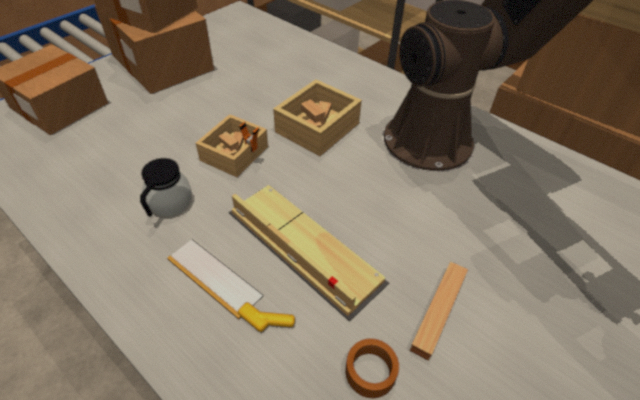

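View pics/top0.png

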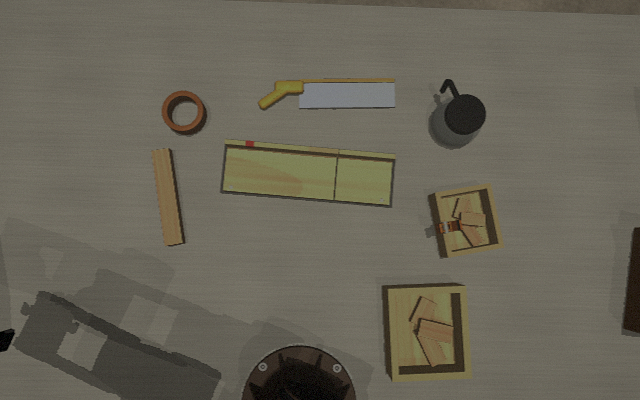

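The scene view shows the smaller bin at (232,145) with the orange clamp at (250,135), the larger look-alike bin at (318,115), the fence with red tape at (333,282), and the batten at (440,310). In the top view the small bin is at (467,222), the clamp at (449,227), the big bin at (428,332), the tape at (250,145) and the batten at (168,197).

Orange and brown candidates in the top view: clamp (449,227) on the small bin's left rim, wood scraps (470,220), tape roll (184,112), batten (168,197). I choose (449,227) and will check it in a crop.

```bash
cat > h.py <<'E'
import numpy as np, cv2
from bench import r
from scipy.spatial.transform import Rotation as Ro
M={n:r.camera_model(n) for n in("scene","top")}
def K(n):
    f=200/np.tan(np.radians(M[n]["vertical_fov"])/2); m=M[n]
    return np.array([[f,0,m["cx"]],[0,f,m["cy"]],[0,0,1]])
def plane(n,u,v,z):
    R,t=M[n]["R"],M[n]["t"]; c=-R.T@t; d=R.T@np.linalg.inv(K(n))@[u,v,1]
    return c+d*(z-c[2])/d[2]
def proj(n,X):
    p=K(n)@(M[n]["R"]@np.asarray(X)+M[n]["t"]); return p[:2]/p[2]
def tri(a,b):
    P=[K(n)@np.c_[M[n]["R"],M[n]["t"]] for n in("scene","top")]
    X=cv2.triangulatePoints(P[0],P[1],np.array(a,float),np.array(b,float))[:,0]; return X[:3]/X[3]
def crop(n,u0,v0,w,h,s,img=None):
    im=r.get_image(n)[:,:,::-1] if img is None else img
    return cv2.resize(im[v0:v0+h,u0:u0+w],None,fx=s,fy=s,interpolation=cv2.INTER_CUBIC)
E
python3 - <<'E'
from h import *
np.set_printoptions(precision=4,suppress=True)
S=cv2.imread("pics/scene0.png");T=cv2.imread("pics/top0.png")
a=crop("top",425,180,80,80,5,T); b=crop("scene",195,110,80,80,5,S)
c=crop("top",215,130,200,50,4,T)
cv2.imwrite("pics/c1.png",np.vstack([np.hstack([a,b]),c]))
for n,I,z in(("top",T,.067),("scene",S,.067)):
    h=cv2.cvtColor(I,cv2.COLOR_BGR2HSV)
    m=((h[...,0]<6)|(h[...,0]>174))&(h[...,1]>170)&(h[...,2]>70)
    k,l,st,ce=cv2.connectedComponentsWithStats(m.astype(np.uint8))
    print(n,[(s[:5].tolist(),c.round(1).tolist()) for s,c in zip(st[1:],ce[1:]) if s[4]>8])
# batten top corners
h=cv2.cvtColor(T,cv2.COLOR_BGR2HSV)
m=((h[...,1]>90)&(h[...,2]>60)).astype(np.uint8)
k,l,st,ce=cv2.connectedComponentsWithStats(m)
for i in range(1,k):
    if st[i,4]>150:
        q=cv2.minAreaRect(np.argwhere(l==i)[:,::-1].astype(np.float32)); print(st[i],q, cv2.boxPoints(q).tolist())
E
```

```text
top []
scene [([328, 277, 9, 11, 55], [331.9, 281.6])]
[258  78 137  32 947] ((324.3095703125, 83.2118911743164), (24.817468643188477, 137.9960174560547), 77.753662109375) [[254.24954223632812, 85.72105407714844], [389.1054382324219, 56.44999313354492], [394.3695983886719, 80.70272827148438], [259.5137023925781, 109.97378540039062]]
[162  91  42  40 611] ((182.5, 110.5), (39.0, 41.0), 90.0) [[162.0, 91.0], [203.0, 91.0], [203.0, 130.0], [162.0, 130.0]]
[227 147 165  16 494] ((309.30584716796875, 150.98312377929688), (164.68289184570312, 9.442627906799316), 4.969740867614746) [[226.86495971679688, 148.55348205566406], [227.68295288085938, 139.14634704589844], [391.7467346191406, 153.4127655029297], [390.9287414550781, 162.8199005126953]]
[ 152  149   31   97 1732] ((166.75, 196.75), (95.8836669921875, 18.24335479736328), 81.8698959350586) [[150.94000244140625, 150.5800018310547], [169.0, 148.00001525878906], [182.55999755859375, 242.9199981689453], [164.5, 245.49998474121094]]
[ 225  155  110   42 1601] ((277.3873596191406, 181.97317504882812), (111.085205078125, 31.824661254882812), 13.392498016357422) [[219.6695556640625, 184.58798217773438], [227.040771484375, 153.62875366210938], [335.10516357421875, 179.35836791992188], [327.73394775390625, 210.31759643554688]]
[ 435  183   69   75 3001] ((467.89312744140625, 220.00128173828125), (65.8511734008789, 60.26102828979492), 79.87532806396484) [[432.44378662109375, 192.8850860595703], [491.76641845703125, 182.29176330566406], [503.34246826171875, 247.1174774169922], [444.01983642578125, 257.7108154296875]]
[ 387  285   85   97 5736] ((428.922119140625, 332.890869140625), (93.69682312011719, 79.98706817626953), 87.22978973388672) [[386.71112060546875, 288.03009033203125], [466.604736328125, 284.164306640625], [471.13311767578125, 377.75164794921875], [391.239501953125, 381.617431640625]]
```

View pics/c1.png

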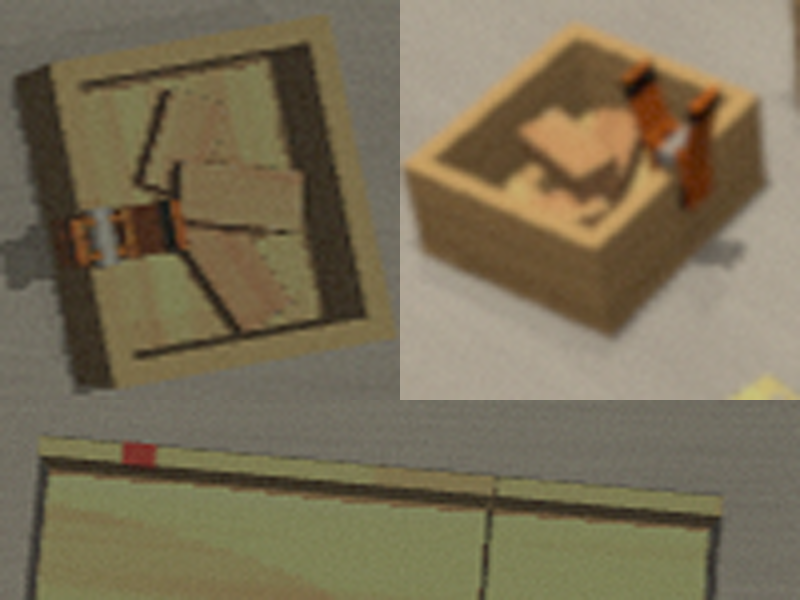

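The crop confirms the clamp on the small bin's left rim: pin at top (445.5,227), scene (249,138.5). The fence tape mark is at top (249.5,143.4), and the fence's top strip runs from (225,142) to (395,157).

Run:
```python
from h import *
np.set_printoptions(precision=4,suppress=True)
q=lambda x,y,s,u0,v0:((x+.5)/s-.5+u0,(y+.5)/s-.5+v0)
pt=q(104,236,5,425,180);ps=q(672-400,145,5,195,110)
print("pivot tri",tri(ps,pt),"top@.084",plane("top",*pt,.084),"scene",plane("scene",*ps,.082))
A=plane("top",*q(50,66,5,425,180),.07);B=plane("top",*q(113,388,5,425,180),.07);C=plane("top",*q(330,18,5,425,180),.07)
D=plane("top",*q(395,335,5,425,180),.07)
print("bin",A,B,C,D,np.linalg.norm(A-B),np.linalg.norm(A-C),"wall ang",np.degrees(np.arctan2(*(A-B)[[1,0]])))
t=plane("top",*q(139,54.5,4,215,130),.067); print("tape",t,"scene",plane("scene",331.9,281.6,.06))
L=plane("top",*q(41,47,4,215,130),.067);Rr=plane("top",*q(722,106,4,215,130),.067)
print("fence ends",L,Rr,np.linalg.norm(L-Rr),"ang y",np.degrees(np.arctan2(*(L-Rr)[[1,0]])))
T=cv2.imread("pics/top0.png")
h=cv2.cvtColor(T,cv2.COLOR_BGR2HSV)
hh=h[150:246,150:186]; print(hh[10:90:16,::4,2]); 
m=((h[...,1]>90)&(h[...,2]>60)).astype(np.uint8)
k,l,st,ce=cv2.connectedComponentsWithStats(m)
i=l[197,168]; bx=cv2.boxPoints(cv2.minAreaRect(np.argwhere(l==i)[:,::-1].astype(np.float32)))
for p in bx: print(plane("top",*p,.034))
for p in ((169,112),(182.5,110.5)): pass
cv2.imwrite("pics/b1.png",np.hstack([crop("top",145,140,50,120,5,T),crop("scene",400,250,80,120,5,cv2.imread("pics/scene0.png"))]))
```

```text
pivot tri [ 0.4399 -0.3427  0.0774] top@.084 [ 0.4389 -0.34    0.084 ] scene [ 0.444  -0.3396  0.082 ]
bin [ 0.5214 -0.3176  0.07  ] [ 0.3666 -0.3482  0.07  ] [ 0.5488 -0.4554  0.07  ] [ 0.3953 -0.4855  0.07  ] 0.15776642335393795 0.14054015242770504 wall ang 11.19247792141623
tape [0.6308 0.1366 0.067 ] scene [0.6341 0.1364 0.06  ]
fence ends [0.6337 0.1962 0.067 ] [ 0.6095 -0.2208  0.067 ] 0.41773851150115404 ang y 86.684353654672
[[115 124 122 126 118  91 102 113 112]
 [113 115 124 122 121 123  47 103 116]
 [112 110 123 121 120 125 115  84 108]
 [114 112 111 120 121 124 126  46  99]
 [111 114 112 122 124 125 119 125  64]]
[0.6115 0.3839 0.034 ]
[0.6193 0.3397 0.034 ]
[0.385  0.2938 0.034 ]
[0.3776 0.3373 0.034 ]
```

View pics/b1.png

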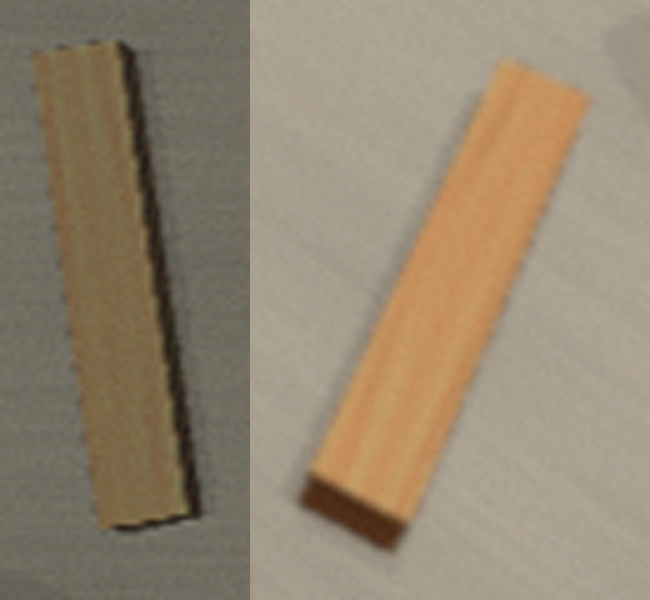

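The batten's top face in the top view runs between crop corners (33,52), (118,42), (188,513) and (100,528). Now a planner that prints rows, used first to go above the clamp.

```bash
cat >> h.py <<'E'
def down(yaw,tilt=0,ax=None):
    "tool z down, tool y at world angle yaw (deg)"
    y=np.array([np.cos(np.radians(yaw)),np.sin(np.radians(yaw)),0]);z=np.array([0,0,-1.]);x=np.cross(y,z)
    return Ro.from_matrix(np.c_[x,y,z])
def plan(wps,start=None,c=0):
    "wps: (pos, Rot, nrows); prints rounded rows, tracking the rounding"
    o=r.observe(); p,R=start or (o["ee_pos"],Ro.from_rotvec(o["eef_rot"])); rows=[]
    for P,Q,n in wps:
        P=np.array(P,float); p0=p.copy(); R0=R; 
        for i in range(1,n+1):
            tgt=p0+(P-p0)*i/n; w=(R0.inv()*Q).as_rotvec(); Rt=R0*Ro.from_rotvec(w*i/n)
            s=np.round(R.inv().apply(tgt-p),3); t=np.round((R.inv()*Rt).as_rotvec(),3)
            rows.append([s.tolist(),t.tolist(),c]); p=p+R.apply(s); R=R*Ro.from_rotvec(t)
    for i in range(0,len(rows),5): print(str(rows[i:i+5]).replace(" ","").replace("-0.0,","0,").replace("0.0,","0,").replace("0.0]","0]"))
    print("end",p.round(4)); return p,R
def st():
    o=r.observe(); R=Ro.from_rotvec(o["eef_rot"]).as_matrix()
    print("t",round(o["time_s"],2),"pos",o["ee_pos"].round(4),"yaw",np.degrees(np.arctan2(R[1,1],R[0,1])).round(2),"z",R[:,2].round(3),"F",o["force"].round(1),"gap",round(o["finger_gap"],4),"grip",round(o["grip_force"],1),"j",o["joints"].round(2))
E
python3 - <<'E'
from h import *
q=lambda x,y:((x+.5)/5-.5+145,(y+.5)/5-.5+140)
c=[plane("top",*q(*p),.034) for p in((33,52),(118,42),(188,513),(100,528))]
m=np.mean(c,0);print("batten",m,np.degrees(np.arctan2(*(c[0]+c[1]-c[2]-c[3])[[1,0]])),[np.linalg.norm(c[i]-c[i-1]).round(4) for i in range(4)])
y0=70.65;f=lambda k:down(y0-149.45*k)
plan([([.5,.35,.23],f(.35),9),([.58,0,.23],f(.68),8),([.44,-.34,.16],f(1),9)])
E
```

```text
batten [0.49931299 0.33921972 0.034     ] 11.291083598232458 [np.float64(0.2391), np.float64(0.0422), np.float64(0.2373), np.float64(0.0431)]
[[[-0.04,-0.017,0],[0,0,0.101],0],[[-0.041,-0.013,0],[0,0,0.102],0],[[-0.042,-0.009,0],[0,0,0.101],0],[[-0.043,-0.004,0],[0,0,0.102],0],[[-0.043,-0.001,0],[-0.001,0,0.101],0]]
[[[-0.043,0.005,0.001],[0,0,0.102],0],[[-0.042,0.008,-0],[0,0,0.101],0],[[-0.041,0.013,-0],[0,0,0.101],0],[[-0.039,0.017,-0],[0,0,0.102],0],[[-0.045,-0.004,0],[0,0,0.108],0]]
[[[-0.045,0,0],[0,0,0.107],0],[[-0.044,0.006,0],[0,0,0.108],0],[[-0.044,0.01,0],[0,0,0.107],0],[[-0.043,0.015,0],[0,0,0.108],0],[[-0.04,0.019,0],[0,0,0.107],0]]
[[[-0.039,0.023,0],[0,0,0.108],0],[[-0.035,0.028,0],[0,0,0.108],0],[[-0.04,0.006,0.008],[0,0,0.093],0],[[-0.04,0.01,0.008],[0,0,0.092],0],[[-0.039,0.013,0.007],[0,0,0.093],0]]
[[[-0.037,0.017,0.008],[0,0,0.093],0],[[-0.035,0.021,0.008],[0,0,0.093],0],[[-0.034,0.023,0.008],[0,0,0.092],0],[[-0.031,0.027,0.008],[0,0,0.093],0],[[-0.028,0.029,0.007],[0,0,0.093],0]]
[[[-0.026,0.032,0.008],[0,0,0.092],0]]
end [ 0.4401 -0.3403  0.1601]
```

Emit:
{"method": "play_rows", "body": {
  "plan": [
    [[-0.04,-0.017,0],[0,0,0.101],0],
    [[-0.041,-0.013,0],[0,0,0.102],0],
    [[-0.042,-0.009,0],[0,0,0.101],0],
    [[-0.043,-0.004,0],[0,0,0.102],0],
    [[-0.043,-0.001,0],[0,0,0.101],0]
  ],
  "force": 35
}}

```text
time_s: 0.6
ee_pos: [0.3745, 0.4653, 0.2311]
eef_rot: [-1.294, -2.863, 0.001]
force: [1.1, 0.3, -0.3]
finger_gap: 0.0854
grip_force: 0.0
```

Emit:
{"method": "play_rows", "body": {
  "plan": [
    [[-0.043,0.005,0],[0,0,0.102],0],
    [[-0.042,0.008,0],[0,0,0.101],0],
    [[-0.041,0.013,0],[0,0,0.101],0],
    [[-0.039,0.017,0],[0,0,0.102],0],
    [[-0.045,-0.004,0],[0,0,0.108],0]
  ]
}}

```text
time_s: 1.1
ee_pos: [0.5131, 0.3063, 0.231]
eef_rot: [1.979, 2.439, 0.002]
force: [1.2, 0.4, -0.4]
finger_gap: 0.0855
grip_force: 0.0
```

Emit:
{"method": "play_rows", "body": {
  "plan": [
    [[-0.045,0,0],[0,0,0.107],0],
    [[-0.044,0.006,0],[0,0,0.108],0],
    [[-0.044,0.01,0],[0,0,0.107],0],
    [[-0.043,0.015,0],[0,0,0.108],0],
    [[-0.04,0.019,0],[0,0,0.107],0]
  ]
}}

```text
time_s: 1.6
ee_pos: [0.5604, 0.0862, 0.2312]
eef_rot: [-2.556, -1.827, 0.0]
force: [0.9, 0.7, 0.1]
finger_gap: 0.0854
grip_force: 0.0
```

Emit:
{"method": "play_rows", "body": {
  "plan": [
    [[-0.039,0.023,0],[0,0,0.108],0],
    [[-0.035,0.028,0],[0,0,0.108],0],
    [[-0.04,0.006,0.008],[0,0,0.093],0],
    [[-0.04,0.01,0.008],[0,0,0.092],0],
    [[-0.039,0.013,0.007],[0,0,0.093],0]
  ]
}}

```text
time_s: 2.1
ee_pos: [0.5322, -0.1145, 0.2077]
eef_rot: [-2.924, -1.148, 0.001]
force: [-0.5, -0.3, 0.6]
finger_gap: 0.0855
grip_force: 0.0
```

Emit:
{"method": "play_rows", "body": {
  "plan": [
    [[-0.037,0.017,0.008],[0,0,0.093],0],
    [[-0.035,0.021,0.008],[0,0,0.093],0],
    [[-0.034,0.023,0.008],[0,0,0.092],0],
    [[-0.031,0.027,0.008],[0,0,0.093],0],
    [[-0.028,0.029,0.007],[0,0,0.093],0]
  ]
}}

```text
time_s: 2.6
ee_pos: [0.4551, -0.3033, 0.1688]
eef_rot: [-3.11, -0.444, 0.0]
force: [0.9, 0.7, -0.7]
finger_gap: 0.0853
grip_force: 0.0
```

Emit:
{"method": "play_rows", "body": {
  "plan": [
    [[-0.026,0.032,0.008],[0,0,0.092],0],
    [[0,0,0],[0,0,0],0],
    [[0,0,0],[0,0,0],0]
  ]
}}

```text
time_s: 2.9
ee_pos: [0.4395, -0.3404, 0.1608]
eef_rot: [-3.126, -0.305, 0.001]
force: [0.7, 1.6, 0.0]
finger_gap: 0.0856
grip_force: 0.0
```

Run:
```python
from h import *
st()
a=crop("top",415,170,90,90,4);b=crop("scene",205,75,90,90,4)
cv2.imwrite("pics/c2.png",np.hstack([a,b]))
for n in("scene","top"): print(n,[proj(n,p).round(1) for p in ([.44,-.34,.08],[.44,-.34,.114])])
```

```text
t 2.9 pos [ 0.4395 -0.3404  0.1608] yaw -78.87 z [-0.001  0.001 -1.   ] F [0.7 1.6 0. ] gap 0.0856 grip 0.0 j [-0.71  0.43  1.88  0.    0.82  0.66]
scene [array([250. , 138.4]), array([248.9, 129.1])]
top [array([444.9, 226.4]), array([449. , 225.9])]
```

View pics/c2.png

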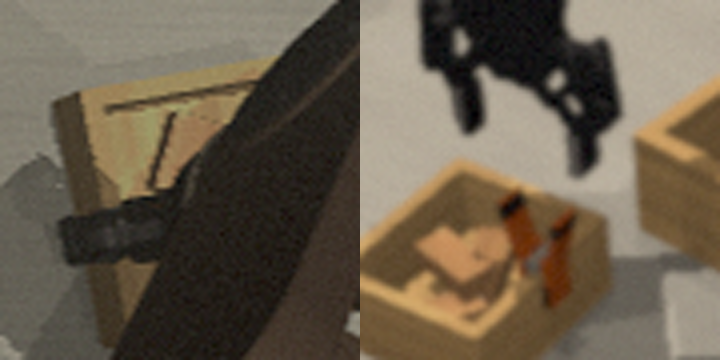

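The close crop shows the open fingers straddling the clamp's handles over the small bin's left rim: fingertips at (465,115) and (582,165), handle tops at (512,200) and (565,217). That's good, so I go down and squeeze.

Emit:
{"method": "play_rows", "body": {
  "plan": [
    [[0,0,0.025],[0,0,0],0],
    [[0,0,0.024],[0,0,0],0],
    [[0,0,0.019],[0,0,0],0],
    [[0,0,0],[0,0,0],0.4],
    [[0,0,0],[0,0,0],0.5]
  ],
  "force": 35
}}

```text
time_s: 3.5
ee_pos: [0.4408, -0.3392, 0.0937]
eef_rot: [-3.126, -0.31, 0.0]
force: [-0.2, -0.4, 0.7]
finger_gap: 0.0587
grip_force: 0.0
```

Emit:
{"method": "play_rows", "body": {
  "plan": [
    [[0,0,0],[0,0,0],0.8],
    [[0,0,0],[0,0,0],0.8],
    [[0,0,0],[0,0,0],0.8],
    [[0,0,0],[0,0,0],0.8],
    [[0,0,0],[0,0,0],0.8]
  ]
}}

```text
time_s: 4.0
ee_pos: [0.4417, -0.3408, 0.0956]
eef_rot: [3.124, 0.307, 0.005]
force: [0.2, 2.0, 17.0]
finger_gap: 0.0314
grip_force: 33.5
```

Run:
```python
from h import *
st()
```

```text
t 4.0 pos [ 0.4417 -0.3408  0.0956] yaw -78.77 z [ 0.003 -0.002 -1.   ] F [ 0.2  2.  17. ] gap 0.0314 grip 33.5 j [-0.71  0.53  1.93  0.    0.68  0.66]
```

Gap is 31 mm at 33 N, so the clamp is fully open. Lift straight up.

Emit:
{"method": "play_rows", "body": {
  "plan": [
    [[0,0,-0.01],[0,0,0],0.8],
    [[0,0,-0.02],[0,0,0],0.8],
    [[0,0,-0.03],[0,0,0],0.8],
    [[0,0,-0.03],[0,0,0],0.8],
    [[0,0,-0.03],[0,0,0],0.8]
  ]
}}

```text
time_s: 4.5
ee_pos: [0.4403, -0.3399, 0.2157]
eef_rot: [3.126, 0.307, 0.001]
force: [1.4, -0.1, -0.3]
finger_gap: 0.0314
grip_force: 35.9
```

Run:
```python
from h import *
st()
a=crop("scene",205,75,90,90,5)
cv2.imwrite("pics/c3.png",a)
# next: to above tape
t=np.array([.6308,.1366,.067]); g=lambda k:down(-78.77+75.5*k)
o=r.observe()
print(o["ee_pos"])
plan([([.58,-.1,.24],g(.55),8),([.631,.1366,.24],g(1),7)],c=.8)
```

```text
t 4.5 pos [ 0.4403 -0.3399  0.2157] yaw -78.77 z [ 0.001 -0.001 -1.   ] F [ 1.4 -0.1 -0.3] gap 0.0314 grip 35.9 j [-0.71  0.37  1.83 -0.    0.94  0.66]
[ 0.44195992 -0.34133656  0.22035507]
[[[0.023,-0.026,-0.003],[0.001,0,-0.091],0.8],[[0.025,-0.024,-0.002],[0.001,-0.001,-0.09],0.8],[[0.027,-0.022,-0.002],[0.001,0,-0.091],0.8],[[0.029,-0.019,-0.003],[0,0,-0.09],0.8],[[0.031,-0.017,-0.002],[0.001,0,-0.091],0.8]]
[[[0.032,-0.013,-0.003],[0.001,-0.001,-0.091],0.8],[[0.033,-0.011,-0.002],[0.001,0,-0.09],0.8],[[0.034,-0.007,-0.003],[0.001,0,-0.091],0.8],[[0.031,-0.015,0],[0,0,-0.085],0.8],[[0.033,-0.012,0],[0,0,-0.084],0.8]]
[[[0.033,-0.009,0],[0,0,-0.085],0.8],[[0.034,-0.006,0],[0,0,-0.085],0.8],[[0.034,-0.004,0],[0,0,-0.084],0.8],[[0.035,0,0],[0,0,-0.085],0.8],[[0.034,0.002,0],[0,0,-0.085],0.8]]
end [0.631  0.1362 0.2403]
```

View pics/c3.png

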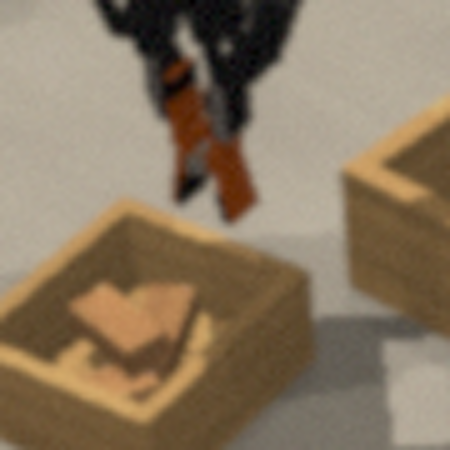

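The crop shows the clamp hanging open from the fingers at (215,140), clear of the bin. Go over the tape mark.

Emit:
{"method": "play_rows", "body": {
  "plan": [
    [[0.023,-0.026,-0.003],[0,0,-0.091],0.8],
    [[0.025,-0.024,-0.002],[0,0,-0.09],0.8],
    [[0.027,-0.022,-0.002],[0,0,-0.091],0.8],
    [[0.029,-0.019,-0.003],[0,0,-0.09],0.8],
    [[0.031,-0.017,-0.002],[0,0,-0.091],0.8]
  ]
}}

```text
time_s: 5.05
ee_pos: [0.5273, -0.1874, 0.2266]
eef_rot: [2.975, 1.007, 0.002]
force: [1.4, -0.1, -0.1]
finger_gap: 0.031
grip_force: 35.9
```

Emit:
{"method": "play_rows", "body": {
  "plan": [
    [[0.032,-0.013,-0.003],[0,0,-0.091],0.8],
    [[0.033,-0.011,-0.002],[0,0,-0.09],0.8],
    [[0.034,-0.007,-0.003],[0,0,-0.091],0.8],
    [[0.031,-0.015,0],[0,0,-0.085],0.8],
    [[0.033,-0.012,0],[0,0,-0.084],0.8]
  ]
}}

```text
time_s: 5.55
ee_pos: [0.5937, -0.0294, 0.2344]
eef_rot: [2.683, 1.633, 0.001]
force: [-0.3, 0.0, 0.1]
finger_gap: 0.0312
grip_force: 35.9
```

Emit:
{"method": "play_rows", "body": {
  "plan": [
    [[0.033,-0.009,0],[0,0,-0.085],0.8],
    [[0.034,-0.006,0],[0,0,-0.085],0.8],
    [[0.034,-0.004,0],[0,0,-0.084],0.8],
    [[0.035,0,0],[0,0,-0.085],0.8],
    [[0.034,0.002,0],[0,0,-0.085],0.8]
  ]
}}

```text
time_s: 6.05
ee_pos: [0.6296, 0.139, 0.2344]
eef_rot: [2.279, 2.161, 0.001]
force: [0.2, -0.4, -0.7]
finger_gap: 0.0313
grip_force: 35.9
```

Emit:
{"method": "play_rows", "body": {
  "plan": [
    [[0,0,0.03],[0,0,0],0.8],
    [[0,0,0.03],[0,0,0],0.8],
    [[0,0,0.02],[0,0,0],0.8],
    [[0,0,0.01],[0,0,0],0.8],
    [[0,0,0],[0,0,0],0.8]
  ]
}}

```text
time_s: 6.55
ee_pos: [0.6289, 0.1374, 0.1428]
eef_rot: [-2.283, -2.157, 0.002]
force: [0.1, 0.0, -1.0]
finger_gap: 0.0313
grip_force: 35.9
```

Run:
```python
from h import *
st()
S=r.get_image("scene")[:,:,::-1];T=r.get_image("top")[:,:,::-1]
cv2.imwrite("pics/s4.png",S);cv2.imwrite("pics/t4.png",T)
cv2.imwrite("pics/c4.png",np.hstack([crop("scene",295,225,70,80,5,S),crop("top",205,105,80,80,5,T)]))
print(proj("scene",[.6308,.1366,.067]),proj("scene",[.6308,.1366,.137]))
```

```text
t 6.55 pos [0.6289 0.1374 0.1428] yaw -3.27 z [-0.001 -0.    -1.   ] F [ 0.1  0.  -1. ] gap 0.0313 grip 35.9 j [ 0.17  0.57  1.69 -0.    0.89  0.22]
[333.09155754 278.99150606] [334.58979828 260.88932872]
```

View pics/c4.png

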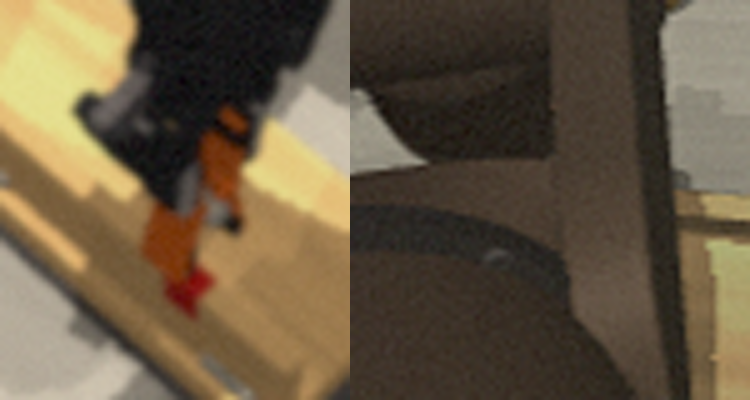

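The scene crop shows the open clamp above the fence: pin end near (218,210), jaws straddling, tape at (190,290), i.e. (333,283) in the full image. Nudge 2 mm along tool y to centre on the fence thickness and go down.

Emit:
{"method": "play_rows", "body": {
  "plan": [
    [[0,0.002,0.01],[0,0,0],0.8],
    [[0,0,0.012],[0,0,0],0.8],
    [[0,0,0.008],[0,0,0],0.8],
    [[0,0,0.006],[0,0,0],0.8],
    [[0,0,0],[0,0,0],0.8]
  ]
}}

```text
time_s: 7.15
ee_pos: [0.6308, 0.1372, 0.1061]
eef_rot: [-2.283, -2.157, 0.002]
force: [0.1, -0.6, -1.0]
finger_gap: 0.0314
grip_force: 35.9
```

Run:
```python
from h import *
st();S=r.get_image("scene")[:,:,::-1]
cv2.imwrite("pics/c5.png",crop("scene",305,240,60,60,8,S))
```

```text
t 7.15 pos [0.6308 0.1372 0.1061] yaw -3.27 z [-0.002 -0.    -1.   ] F [ 0.1 -0.6 -1. ] gap 0.0314 grip 35.9 j [ 0.17  0.61  1.71 -0.    0.82  0.22]
```

View pics/c5.png

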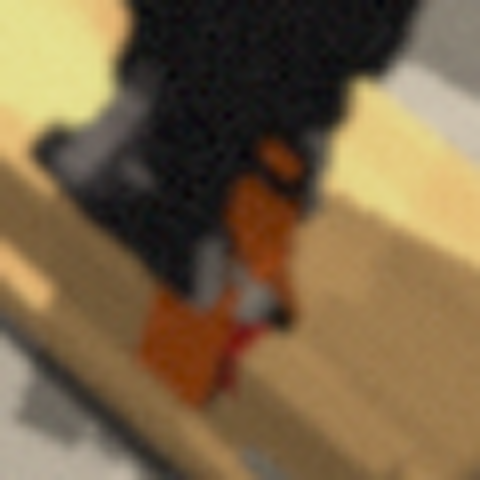

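The jaws straddle the fence over the red tape (red at about (240,350)) with no contact force. Continue down gently until it seats.

Emit:
{"method": "play_rows", "body": {
  "plan": [
    [[0,0,0.005],[0,0,0],0.8],
    [[0,0,0.003],[0,0,0],0.8],
    [[0,0,0.002],[0,0,0],0.8],
    [[0,0,0],[0,0,0],0.8]
  ]
}}

```text
time_s: 7.6
ee_pos: [0.6313, 0.1373, 0.097]
eef_rot: [-2.284, -2.157, 0.0]
force: [0.4, 0.6, -0.1]
finger_gap: 0.0314
grip_force: 35.9
```

Emit:
{"method": "play_rows", "body": {
  "plan": [
    [[0,0,0.002],[0,0,0],0.8],
    [[0,0,0],[0,0,0],0.8]
  ]
}}

```text
time_s: 7.8
ee_pos: [0.6314, 0.1373, 0.0952]
eef_rot: [-2.284, -2.157, 0.0]
force: [0.5, 0.2, -0.8]
finger_gap: 0.0313
grip_force: 35.9
```

Run:
```python
from h import *
st()
```

```text
t 7.8 pos [0.6314 0.1373 0.0952] yaw -3.26 z [-0. -0. -1.] F [ 0.5  0.2 -0.8] gap 0.0313 grip 35.9 j [ 0.17  0.63  1.72 -0.    0.8   0.22]
```

Emit:
{"method": "play_rows", "body": {
  "plan": [
    [[0,0,0.002],[0,0,0],0.8],
    [[0,0,0],[0,0,0],0.8]
  ]
}}

```text
time_s: 8.0
ee_pos: [0.6314, 0.1373, 0.0931]
eef_rot: [-2.284, -2.157, 0.0]
force: [-0.2, -0.5, -1.7]
finger_gap: 0.0312
grip_force: 35.9
```

Emit:
{"method": "play_rows", "body": {
  "plan": [
    [[0,0,0.001],[0,0,0],0.8],
    [[0,0,0],[0,0,0],0.8]
  ]
}}

```text
time_s: 8.2
ee_pos: [0.6315, 0.1373, 0.0928]
eef_rot: [2.284, 2.157, 0.0]
force: [-2.4, -0.4, 6.4]
finger_gap: 0.031
grip_force: 37.1
```

Emit:
{"method": "play_rows", "body": {
  "plan": [
    [[0,0,0.001],[0,0,0],0.8],
    [[0,0,0],[0,0,0],0.8]
  ]
}}

```text
time_s: 8.4
ee_pos: [0.6315, 0.1374, 0.0926]
eef_rot: [2.284, 2.157, 0.001]
force: [-5.4, -0.9, 20.7]
finger_gap: 0.0311
grip_force: 39.1
```

It seats at the predicted height. Ease off 1 mm, release and rise.

Emit:
{"method": "play_rows", "body": {
  "plan": [
    [[0,0,-0.001],[0,0,0],0.8],
    [[0,0,0],[0,0,0],0.5],
    [[0,0,0],[0,0,0],0.3],
    [[0,0,0],[0,0,0],0],
    [[0,0,0],[0,0,0],0]
  ]
}}

```text
time_s: 8.9
ee_pos: [0.6314, 0.1373, 0.0922]
eef_rot: [-2.284, -2.157, 0.0]
force: [0.4, 0.0, -0.1]
finger_gap: 0.0836
grip_force: 0.0
```

Emit:
{"method": "play_rows", "body": {
  "plan": [
    [[0,0,0],[0,0,0],0],
    [[0,0,-0.02],[0,0,0],0],
    [[0,0,-0.04],[0,0,0],0],
    [[0,0,-0.04],[0,0,0],0],
    [[0,0,-0.03],[0,0,0],0]
  ]
}}

```text
time_s: 9.4
ee_pos: [0.6319, 0.1374, 0.2247]
eef_rot: [2.283, 2.157, 0.002]
force: [0.2, 0.0, -0.2]
finger_gap: 0.0852
grip_force: 0.0
```

Run:
```python
from h import *
st()
# toward batten: yaw of tool y across batten: 11.29+90=101.3 or -78.7; final yaw -3.3
m=np.array([.4993,.3392])
plan([([m[0],m[1],.2],down(-78.7),11)])
```

```text
t 9.4 pos [0.6319 0.1374 0.2247] yaw -3.27 z [ 0.002  0.    -1.   ] F [ 0.2  0.  -0.2] gap 0.0852 grip 0.0 j [ 0.17  0.48  1.61 -0.    1.05  0.22]
[[[0.018,-0.013,0.002],[0,0,0.12],0],[[0.016,-0.015,0.002],[0,0,0.119],0],[[0.014,-0.017,0.003],[0,0,0.12],0],[[0.011,-0.018,0.002],[0,-0.001,0.12],0],[[0.01,-0.02,0.002],[0,0,0.119],0]]
[[[0.007,-0.021,0.002],[0.001,0,0.12],0],[[0.005,-0.021,0.003],[0,0,0.12],0],[[0.002,-0.022,0.002],[0,0,0.12],0],[[-0.001,-0.022,0.002],[0,0,0.119],0],[[-0.003,-0.022,0.002],[0,0,0.12],0]]
[[[-0.006,-0.021,0.003],[0,0,0.12],0]]
end [0.4989 0.339  0.1996]
```

Emit:
{"method": "play_rows", "body": {
  "plan": [
    [[0.018,-0.013,0.002],[0,0,0.12],0],
    [[0.016,-0.015,0.002],[0,0,0.119],0],
    [[0.014,-0.017,0.003],[0,0,0.12],0],
    [[0.011,-0.018,0.002],[0,0,0.12],0],
    [[0.01,-0.02,0.002],[0,0,0.119],0]
  ]
}}

```text
time_s: 9.9
ee_pos: [0.5707, 0.2295, 0.2112]
eef_rot: [2.821, 1.382, -0.0]
force: [1.7, -0.4, -0.0]
finger_gap: 0.0854
grip_force: 0.0
```

Emit:
{"method": "play_rows", "body": {
  "plan": [
    [[0.007,-0.021,0.002],[0,0,0.12],0],
    [[0.005,-0.021,0.003],[0,0,0.12],0],
    [[0.002,-0.022,0.002],[0,0,0.12],0],
    [[-0.001,-0.022,0.002],[0,0,0.119],0],
    [[-0.003,-0.022,0.002],[0,0,0.12],0]
  ]
}}

```text
time_s: 10.4
ee_pos: [0.5101, 0.3215, 0.2002]
eef_rot: [3.103, 0.488, -0.0]
force: [0.9, 0.1, 0.4]
finger_gap: 0.0854
grip_force: 0.0
```

Emit:
{"method": "play_rows", "body": {
  "plan": [
    [[-0.006,-0.021,0.003],[0,0,0.12],0],
    [[0,0,0],[0,0,0],0],
    [[0,0,0],[0,0,0],0]
  ]
}}

```text
time_s: 10.7
ee_pos: [0.4983, 0.3391, 0.1973]
eef_rot: [3.126, 0.313, -0.0]
force: [0.4, -0.1, 0.7]
finger_gap: 0.0856
grip_force: 0.0
```

Run:
```python
from h import *
st()
S=r.get_image("scene")[:,:,::-1];T=r.get_image("top")[:,:,::-1]
cv2.imwrite("pics/s6.png",S);cv2.imwrite("pics/t6.png",T)
cv2.imwrite("pics/c6.png",np.hstack([crop("top",225,120,50,50,8,T),crop("scene",308,248,50,50,8,S)]))
```

```text
t 10.7 pos [0.4983 0.3391 0.1973] yaw -78.55 z [-0. -0. -1.] F [ 0.4 -0.1  0.7] gap 0.0856 grip 0.0 j [ 0.55  0.45  1.74 -0.    0.95  1.92]
```

View pics/c6.png

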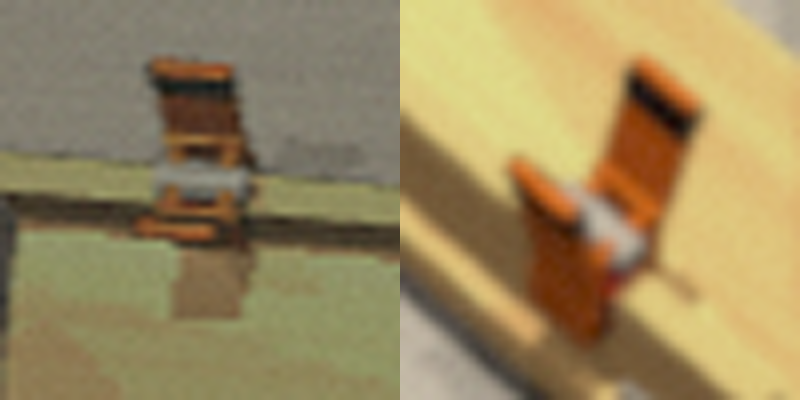

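The clamp is clipped on the fence over the tape: pin at top crop (203,183), i.e. (249.9,142.4), with red just peeping beside the jaw. Check numerically.

Run:
```python
from h import *
np.set_printoptions(precision=4,suppress=True)
q=lambda x,y,s,u0,v0:((x+.5)/s-.5+u0,(y+.5)/s-.5+v0)
a=q(203,181,8,225,120);b=q(608-400,228,8,308,248)
print(tri(b,a),plane("top",*a,.079),plane("scene",*b,.079))
# handle-top midpoint
for x,y in((193,75),(176,230)): print(plane("top",*q(x,y,8,225,120),.125))
T0=cv2.imread("pics/top0.png");h=cv2.cvtColor(T0,cv2.COLOR_BGR2HSV)[138:150,243:257]
m=(h[...,1]>110)&((h[...,0]<8)|(h[...,0]>170)); print(m.astype(int)); v,u=np.nonzero(m); print("tape",u.mean()+243,v.mean()+138,plane("top",u.mean()+243,v.mean()+138,.067))
# tip force check & grasp plan
plan([([.4993,.3392,.10],down(-78.7),3),([.4993,.3392,.011],down(-78.7),4)])
```

```text
[0.6307 0.1351 0.0774] [0.6311 0.1339 0.079 ] [0.6305 0.137  0.079 ]
[0.6531 0.1325 0.125 ]
[0.6072 0.1356 0.125 ]
[[0 0 0 0 0 0 0 0 0 0 0 0 0 0]
 [0 0 0 0 0 0 0 0 0 0 0 0 0 0]
 [0 0 0 0 0 0 0 0 0 0 0 0 0 0]
 [0 0 0 1 1 1 1 1 1 1 1 0 0 0]
 [0 0 0 1 1 1 1 1 1 1 1 0 0 0]
 [0 0 0 1 1 1 1 1 1 1 0 0 0 0]
 [0 0 0 1 1 1 1 1 1 1 1 0 0 0]
 [0 0 0 1 1 1 1 1 1 1 0 0 0 0]
 [0 0 0 0 1 1 1 1 1 1 1 0 0 0]
 [0 0 0 0 0 0 0 0 0 0 0 0 0 0]
 [0 0 0 0 0 0 0 0 0 0 0 0 0 0]
 [0 0 0 0 0 0 0 0 0 0 0 0 0 0]]
tape 249.42222222222222 143.42222222222222 [0.6304 0.1364 0.067 ]
[[[0,0,0.032],[0,0,0],0],[[0,0,0.033],[0,0,0.001],0],[[0.001,-0.001,0.032],[0,0,0],0],[[0,0,0.022],[0,0,0],0],[[0,0,0.023],[0,0,0],0]]
[[[0,0,0.022],[0,0,0],0],[[0,0,0.022],[0,0,0],0]]
end [0.4997 0.3396 0.0114]
```

Clamp pivot y ≈ 0.1355 against tape 0.1364, which is within 1–2 mm. Grasp the batten.

Emit:
{"method": "play_rows", "body": {
  "plan": [
    [[0.001,0,0.045],[0,0,0],0],
    [[0,0,0.045],[0,0,0],0],
    [[0,0,0.045],[0,0,0],0],
    [[0,0,0.03],[0,0,0],0],
    [[0,0,0.02],[0,0,0],0]
  ],
  "force": 60
}}

```text
time_s: 11.3
ee_pos: [0.499, 0.3376, 0.0098]
eef_rot: [3.125, 0.309, -0.003]
force: [0.3, -0.5, 0.4]
finger_gap: 0.0859
grip_force: 0.0
```

Emit:
{"method": "play_rows", "body": {
  "plan": [
    [[0,0,0.009],[0,0,0],0],
    [[0,0,0],[0,0,0],0.4],
    [[0,0,0],[0,0,0],0.7],
    [[0,0,0],[0,0,0],0.7],
    [[0,0,0],[0,0,0],0.7]
  ]
}}

```text
time_s: 11.8
ee_pos: [0.5004, 0.3395, 0.0048]
eef_rot: [-3.125, -0.309, -0.003]
force: [0.7, -2.3, 6.8]
finger_gap: 0.0431
grip_force: 61.9
```

Emit:
{"method": "play_rows", "body": {
  "plan": [
    [[0,0,0],[0,0,0],0.7],
    [[0,0,0],[0,0,0],0.7]
  ]
}}

```text
time_s: 12.0
ee_pos: [0.5004, 0.3395, 0.0048]
eef_rot: [-3.125, -0.309, -0.003]
force: [0.6, -2.5, 7.3]
finger_gap: 0.043
grip_force: 61.9
```

Batten gripped (43 mm). Plan the carry to a lay-down point on the bed, 32 mm off the fence and 6 mm short of the clamp.

Run:
```python
from h import *
o=r.observe();p=o["ee_pos"];g=lambda k:down(-78.55+75.28*k)
plan([(p+[0,0,.17],g(0),5),([.56,.18,.19],g(.5),7),([.563,.0024,.19],g(1),7),([.563,.0024,.045],g(1),5),([.563,.0024,.031],g(1),2)],c=.7)
```

```text
[[[0,0,-0.034],[0,0,-0.001],0.7],[[0,0,-0.034],[0,-0.001,-0],0.7],[[0,0,-0.034],[0,0,-0.001],0.7],[[0,0,-0.034],[-0.001,-0.001,-0],0.7],[[0,0,-0.034],[0,0,-0.001],0.7]]
[[[0.004,0.024,-0.002],[0,0,-0.094],0.7],[[0.001,0.024,-0.002],[0,0,-0.094],0.7],[[0,0.025,-0.002],[0,0,-0.093],0.7],[[-0.003,0.024,-0.003],[0,0,-0.094],0.7],[[-0.005,0.023,-0.002],[0,0,-0.094],0.7]]
[[[-0.008,0.024,-0.002],[0,0,-0.094],0.7],[[-0.009,0.022,-0.002],[0,0,-0.094],0.7],[[-0.019,0.017,-0],[0,0,-0.094],0.7],[[-0.02,0.015,-0],[0,0,-0.094],0.7],[[-0.022,0.013,-0],[0,0,-0.093],0.7]]
[[[-0.023,0.011,-0],[0,0,-0.094],0.7],[[-0.024,0.009,-0],[0,0,-0.094],0.7],[[-0.024,0.006,-0],[0,0,-0.094],0.7],[[-0.026,0.005,-0],[0,0,-0.094],0.7],[[0,0,0.029],[0,0,0],0.7]]
[[[0,0,0.029],[0,0,0],0.7],[[0,0,0.029],[0,0,0],0.7],[[0,0,0.029],[0,0,0],0.7],[[0.001,0,0.029],[0,0,0],0.7],[[0,0,0.007],[0,0,0],0.7]]
[[[0,0,0.007],[0,0,0],0.7]]
end [0.5635 0.0028 0.0309]
```

Emit:
{"method": "play_rows", "body": {
  "plan": [
    [[0,0,-0.034],[0,0,0],0.7],
    [[0,0,-0.034],[0,0,0],0.7],
    [[0,0,-0.034],[0,0,0],0.7],
    [[0,0,-0.034],[0,0,0],0.7],
    [[0,0,-0.034],[0,0,0],0.7]
  ]
}}

```text
time_s: 12.5
ee_pos: [0.4993, 0.339, 0.1756]
eef_rot: [-3.126, -0.309, -0.002]
force: [1.0, -0.1, -2.1]
finger_gap: 0.0428
grip_force: 62.1
```

Emit:
{"method": "play_rows", "body": {
  "plan": [
    [[0.004,0.024,-0.002],[0,0,-0.094],0.7],
    [[0.001,0.024,-0.002],[0,0,-0.094],0.7],
    [[0,0.025,-0.002],[0,0,-0.093],0.7],
    [[-0.003,0.024,-0.003],[0,0,-0.094],0.7],
    [[-0.005,0.023,-0.002],[0,0,-0.094],0.7]
  ]
}}

```text
time_s: 13.0
ee_pos: [0.5422, 0.2248, 0.1854]
eef_rot: [2.967, 1.033, 0.002]
force: [-0.2, 0.2, -2.6]
finger_gap: 0.0431
grip_force: 62.5
```

Emit:
{"method": "play_rows", "body": {
  "plan": [
    [[-0.008,0.024,-0.002],[0,0,-0.094],0.7],
    [[-0.009,0.022,-0.002],[0,0,-0.094],0.7],
    [[-0.019,0.017,0],[0,0,-0.094],0.7],
    [[-0.02,0.015,0],[0,0,-0.094],0.7],
    [[-0.022,0.013,0],[0,0,-0.093],0.7]
  ]
}}

```text
time_s: 13.5
ee_pos: [0.56, 0.1027, 0.1891]
eef_rot: [2.645, 1.694, 0.002]
force: [-0.0, -0.4, -2.8]
finger_gap: 0.0431
grip_force: 62.5
```

Emit:
{"method": "play_rows", "body": {
  "plan": [
    [[-0.023,0.011,0],[0,0,-0.094],0.7],
    [[-0.024,0.009,0],[0,0,-0.094],0.7],
    [[-0.024,0.006,0],[0,0,-0.094],0.7],
    [[-0.026,0.005,0],[0,0,-0.094],0.7],
    [[0,0,0.029],[0,0,0],0.7]
  ]
}}

```text
time_s: 14.0
ee_pos: [0.5642, -0.0014, 0.1628]
eef_rot: [2.281, 2.152, 0.007]
force: [0.3, 0.1, -3.0]
finger_gap: 0.0433
grip_force: 62.5
```

Emit:
{"method": "play_rows", "body": {
  "plan": [
    [[0,0,0.029],[0,0,0],0.7],
    [[0,0,0.029],[0,0,0],0.7],
    [[0,0,0.029],[0,0,0],0.7],
    [[0,0,0.024],[0,0,0],0.7],
    [[0,0,0],[0,0,0],0.7]
  ]
}}

```text
time_s: 14.5
ee_pos: [0.5598, 0.0015, 0.0464]
eef_rot: [-2.285, -2.152, 0.004]
force: [0.5, 0.9, -2.2]
finger_gap: 0.0431
grip_force: 62.1
```

Run:
```python
from h import *
st()
```

```text
t 14.5 pos [0.5598 0.0015 0.0464] yaw -3.43 z [-0.004  0.    -1.   ] F [ 0.5  0.9 -2.2] gap 0.0431 grip 62.1 j [-0.05  0.61  1.95 -0.    0.59  0.01]
```

Emit:
{"method": "play_rows", "body": {
  "plan": [
    [[0.001,0.002,0.009],[0,0,0],0.7],
    [[0,0,0.006],[0,0,0],0.7],
    [[0,0,0.003],[0,0,0],0.7],
    [[0,0,0],[0,0,0],0.7]
  ]
}}

```text
time_s: 14.9
ee_pos: [0.5638, 0.0023, 0.0306]
eef_rot: [2.287, 2.154, 0.0]
force: [-0.6, 0.2, -2.0]
finger_gap: 0.0434
grip_force: 62.3
```

Emit:
{"method": "play_rows", "body": {
  "plan": [
    [[0,0,0.001],[0,0,0],0.7],
    [[0,0,0],[0,0,0],0.4],
    [[0,0,0],[0,0,0],0.3],
    [[0,0,0],[0,0,0],0.3],
    [[0,0,0],[0,0,0],0.3]
  ]
}}

```text
time_s: 15.4
ee_pos: [0.5637, 0.0022, 0.0295]
eef_rot: [2.287, 2.154, 0.0]
force: [1.0, 0.0, 0.2]
finger_gap: 0.0597
grip_force: 0.0
```

Emit:
{"method": "play_rows", "body": {
  "plan": [
    [[0,0,-0.02],[0,0,0],0.3],
    [[0,0,-0.04],[0,0,0],0.3],
    [[0,0,-0.04],[0,0,0],0.3],
    [[0,0,-0.02],[0,0,0],0.3],
    [[0,0,0],[0,0,0],1]
  ]
}}

```text
time_s: 15.9
ee_pos: [0.5654, 0.0022, 0.1525]
eef_rot: [2.284, 2.151, 0.006]
force: [0.2, -0.1, -0.1]
finger_gap: 0.0466
grip_force: 0.0
```

Run:
```python
from h import *
st()
# tilted: tool z = fwd/down 45deg about fence y; tool y stays perpendicular? tool y from ~+ex toward...
ex=np.array([.9983,-.058,0]);ey=np.array([.058,.9983,0]);k=np.array([0,0,1.])
z=(ex-k)/2**.5; x=ey; y=np.cross(z,x); Q=Ro.from_matrix(np.c_[x,y,z])
o=r.observe();R=Ro.from_rotvec(o["eef_rot"]); print((R.inv()*Q).as_rotvec())
```

```text
t 15.9 pos [0.5654 0.0022 0.1525] yaw -3.44 z [ 0.005 -0.    -1.   ] F [ 0.2 -0.1 -0.1] gap 0.0466 grip 0.0 j [-0.05  0.45  1.87  0.    0.81  0.01]
[-7.80180019e-01  6.90428992e-04 -1.84558908e-03]
```

The batten is laid on the bed. Now, with the fingers shut, slide it to the fence from the front.

Emit:
{"method": "play_rows", "body": {
  "plan": [
    [[0,-0.03,0],[0,0,0],1],
    [[0,-0.027,0],[0,0,0],1],
    [[0,0,0.04],[0,0,0],1],
    [[0,0,0.04],[0,0,0],1],
    [[0,0,0.036],[0,0,0],1]
  ]
}}

```text
time_s: 16.4
ee_pos: [0.5061, 0.0057, 0.0316]
eef_rot: [2.287, 2.154, 0.0]
force: [0.4, -0.8, 0.7]
finger_gap: 0.0
grip_force: 0.0
```

Emit:
{"method": "play_rows", "body": {
  "plan": [
    [[0,0,0],[0,0,0],1],
    [[0,0.008,0],[0,0,0],1],
    [[0,0.008,0],[0,0,0],1],
    [[0,0.008,0],[0,0,0],1],
    [[0,0.006,0],[0,0,0],1]
  ]
}}

```text
time_s: 16.9
ee_pos: [0.5386, 0.0037, 0.0347]
eef_rot: [2.286, 2.152, 0.003]
force: [-1.0, -0.1, 0.8]
finger_gap: 0.0001
grip_force: 0.5
```

Emit:
{"method": "play_rows", "body": {
  "plan": [
    [[0,0.005,0],[0,0,0],1],
    [[0,0.004,0],[0,0,0],1],
    [[0,0.003,0],[0,0,0],1]
  ]
}}

```text
time_s: 17.2
ee_pos: [0.5489, 0.0031, 0.0334]
eef_rot: [2.287, 2.154, 0.0]
force: [-0.8, 0.3, 0.8]
finger_gap: 0.0004
grip_force: 0.6
```

Run:
```python
from h import *
st()
cv2.imwrite("pics/t7.png",r.get_image("top")[:,:,::-1]);S=r.get_image("scene")[:,:,::-1];cv2.imwrite("pics/s7.png",S)
cv2.imwrite("pics/c7.png",crop("scene",220,180,180,140,4,S))
```

```text
t 17.2 pos [0.5489 0.0031 0.0334] yaw -3.43 z [ 0. -0. -1.] F [-0.8  0.3  0.8] gap 0.0004 grip 0.6 j [-0.05  0.62  1.98 -0.    0.54  0.01]
```

View pics/c7.png

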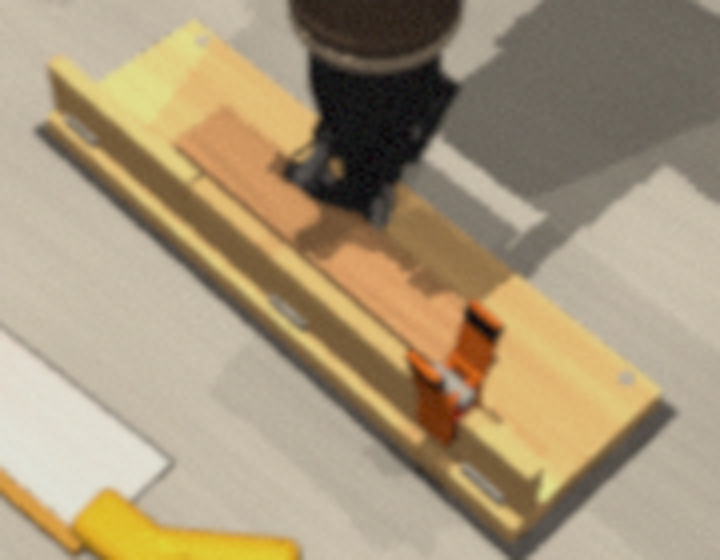

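The picture shows the batten (centre about (310,240)) parallel to the fence and close to it, with the clamp at (450,385) still on its mark. Keep pushing in small steps.

Emit:
{"method": "play_rows", "body": {
  "plan": [
    [[0,0.003,0],[0,0,0],1],
    [[0,0.003,0],[0,0,0],1],
    [[0,0.001,0],[0,0,0],1],
    [[0,0,0],[0,0,0],1]
  ]
}}

```text
time_s: 17.7
ee_pos: [0.5559, 0.0027, 0.0333]
eef_rot: [2.287, 2.154, 0.0]
force: [-0.0, -0.4, -1.3]
finger_gap: 0.0
grip_force: 0.0
```

Emit:
{"method": "play_rows", "body": {
  "plan": [
    [[0,0.002,0],[0,0,0],1],
    [[0,0,0],[0,0,0],1]
  ]
}}

```text
time_s: 17.9
ee_pos: [0.5578, 0.0026, 0.0333]
eef_rot: [2.287, 2.154, 0.0]
force: [0.4, 0.6, -0.2]
finger_gap: 0.0
grip_force: 0.0
```

Emit:
{"method": "play_rows", "body": {
  "plan": [
    [[0,0.001,0],[0,0,0],1],
    [[0,0,0],[0,0,0],1]
  ]
}}

```text
time_s: 18.1
ee_pos: [0.5587, 0.0025, 0.0333]
eef_rot: [2.287, 2.154, 0.0]
force: [0.7, 0.9, 0.6]
finger_gap: -0.0002
grip_force: 0.1
```

Emit:
{"method": "play_rows", "body": {
  "plan": [
    [[0,0.001,0],[0,0,0],1],
    [[0,0,0],[0,0,0],1]
  ]
}}

```text
time_s: 18.3
ee_pos: [0.559, 0.0025, 0.0332]
eef_rot: [-2.286, -2.153, 0.001]
force: [-4.2, 0.6, 2.1]
finger_gap: 0.0001
grip_force: 2.3
```

The batten met the fence where expected (x = 0.559). Go round to its -y end.

Emit:
{"method": "play_rows", "body": {
  "plan": [
    [[0,-0.011,0],[0,0,0],1],
    [[0,0,-0.04],[0,0,0],1],
    [[0,0,-0.04],[0,0,0],1],
    [[-0.037,0.012,0],[0,0,0],1],
    [[-0.037,0.012,0],[0,0,0],1]
  ]
}}

```text
time_s: 18.8
ee_pos: [0.5689, -0.0724, 0.115]
eef_rot: [2.283, 2.155, 0.003]
force: [-0.0, 1.0, -0.9]
finger_gap: 0.0002
grip_force: 0.0
```

Emit:
{"method": "play_rows", "body": {
  "plan": [
    [[-0.037,0.013,0],[0,0,0],1],
    [[-0.036,0.013,0],[0,0,0],1],
    [[0,0,0.04],[0,0,0],1],
    [[0,0,0.037],[0,0,0],1],
    [[0,0,0],[0,0,0],1]
  ]
}}

```text
time_s: 19.3
ee_pos: [0.5863, -0.1459, 0.0324]
eef_rot: [-2.284, -2.149, 0.005]
force: [-0.5, 0.2, 1.2]
finger_gap: -0.0004
grip_force: 0.0
```

Run:
```python
from h import *
st()
ey=np.array([.058,.9983]);o=r.observe()
print("s of finger front rel clamp -y face (mm)",1000*((o["ee_pos"][:2]-[.6308,.1355])@ey+.012+.011), "butted end at -252")
```

```text
t 19.3 pos [ 0.5863 -0.1459  0.0324] yaw -3.48 z [-0.006  0.002 -1.   ] F [-0.5  0.2  1.2] gap -0.0004 grip 0.0 j [-0.29  0.67  1.84  0.    0.63 -0.23]
s of finger front rel clamp -y face (mm) -260.52623296083897 butted end at -252
```

Emit:
{"method": "play_rows", "body": {
  "plan": [
    [[0.006,0,0],[0,0,0],1],
    [[0.005,0,0],[0,0,0],1],
    [[0.003,0,0],[0,0,0],1],
    [[0.002,0,0],[0,0,0],1],
    [[0,0,0],[0,0,0],1]
  ]
}}

```text
time_s: 19.8
ee_pos: [0.5912, -0.1302, 0.0372]
eef_rot: [2.286, 2.154, 0.001]
force: [-0.3, -0.3, 0.1]
finger_gap: 0.0001
grip_force: 0.0
```

Emit:
{"method": "play_rows", "body": {
  "plan": [
    [[0.001,0,0],[0,0,0],1],
    [[0,0,0],[0,0,0],1]
  ]
}}

```text
time_s: 20.0
ee_pos: [0.5908, -0.1296, 0.0364]
eef_rot: [2.287, 2.154, 0.0]
force: [-0.0, -0.1, 0.3]
finger_gap: -0.0002
grip_force: 0.0
```

Emit:
{"method": "play_rows", "body": {
  "plan": [
    [[0.001,0,0],[0,0,0],1],
    [[0,0,0],[0,0,0],1]
  ]
}}

```text
time_s: 20.2
ee_pos: [0.5908, -0.1286, 0.0363]
eef_rot: [-2.287, -2.154, 0.0]
force: [1.3, -0.9, 0.4]
finger_gap: -0.0004
grip_force: 0.1
```

Emit:
{"method": "play_rows", "body": {
  "plan": [
    [[0.001,0,0],[0,0,0],1],
    [[0,0,0],[0,0,0],1]
  ]
}}

```text
time_s: 20.4
ee_pos: [0.5909, -0.1276, 0.0363]
eef_rot: [-2.287, -2.154, 0.0]
force: [0.3, 0.7, 0.7]
finger_gap: -0.0001
grip_force: 0.1
```

Emit:
{"method": "play_rows", "body": {
  "plan": [
    [[0.001,0,0],[0,0,0],1],
    [[0,0,0],[0,0,0],1]
  ]
}}

```text
time_s: 20.6
ee_pos: [0.5909, -0.1268, 0.0362]
eef_rot: [2.287, 2.154, -0.0]
force: [-1.8, -3.6, -1.2]
finger_gap: -0.0002
grip_force: 1.7
```

Emit:
{"method": "play_rows", "body": {
  "plan": [
    [[0.001,0,0],[0,0,0],1],
    [[0,0,0],[0,0,0],1]
  ]
}}

```text
time_s: 20.8
ee_pos: [0.5911, -0.1265, 0.0363]
eef_rot: [2.286, 2.154, -0.001]
force: [-1.5, -11.9, -1.2]
finger_gap: -0.0002
grip_force: 5.9
```

Run:
```python
from h import *
st();st();st()
```

```text
t 20.8 pos [ 0.5911 -0.1265  0.0363] yaw -3.42 z [ 0.    -0.001 -1.   ] F [ -1.5 -11.9  -1.2] gap -0.0002 grip 5.9 j [-0.26  0.67  1.85 -0.    0.63 -0.2 ]
t 20.8 pos [ 0.5911 -0.1265  0.0363] yaw -3.42 z [ 0.    -0.001 -1.   ] F [ -1.5 -11.9  -1.2] gap -0.0002 grip 5.9 j [-0.26  0.67  1.85 -0.    0.63 -0.2 ]
t 20.8 pos [ 0.5911 -0.1265  0.0363] yaw -3.42 z [ 0.    -0.001 -1.   ] F [ -1.5 -11.9  -1.2] gap -0.0002 grip 5.9 j [-0.26  0.67  1.85 -0.    0.63 -0.2 ]
```

Butted: 12 N against the clamp, with almost no travel. A tool leaning back over the fence puts the side of the shut fingers on the batten's front top edge, with its normal pointing into the fence and down. That stays inside the joint ranges.

Run:
```python
from h import *
ex=np.array([.9983,-.058,0]);ey=np.array([.058,.9983,0]);k=np.array([0,0,1.]);th=.66
z=-np.sin(th)*ex-np.cos(th)*k; x=np.cos(th)*ex-np.sin(th)*k; y=np.cross(z,x); Q=Ro.from_matrix(np.c_[x,y,z])
Qd=Ro.from_matrix(np.c_[ex,-ey,-k])
o=r.observe();p=o["ee_pos"];R=Ro.from_rotvec(o["eef_rot"])
plan([(p-.003*ey,R,1),(p-.003*ey+[0,0,.1],R,3),([.52,.007,.13],Qd,11),([.52,.007,.13],Q,5),([.526,.0068,.0775],Q,3)],c=1)
```

```text
[[[-0.003,0,0],[0,0,0],1],[[0,0,-0.033],[0,0,0],1],[[0,0,-0.034],[0,0,0],1],[[0,0,-0.033],[0,0,0],1],[[0.012,-0.007,0.001],[0,0,0.143],1]]
[[[0.011,-0.009,0],[0,0,0.142],1],[[0.009,-0.01,0.001],[0,0,0.143],1],[[0.008,-0.012,0],[0,0,0.143],1],[[0.006,-0.012,0.001],[0,0,0.142],1],[[0.005,-0.014,0],[0.001,0,0.143],1]]
[[[0.002,-0.013,0.001],[0,0,0.143],1],[[0.001,-0.014,0.001],[0,0,0.142],1],[[-0.002,-0.014,0],[0,0,0.143],1],[[-0.003,-0.014,0.001],[0,0,0.142],1],[[-0.006,-0.013,0],[0,0,0.143],1]]
[[[0,0,0],[0,-0.132,0],1],[[0,0,0],[0,-0.132,-0],1],[[0,0,0],[0,-0.132,-0],1],[[0,0,0],[0,-0.132,-0],1],[[0,0,0],[0,-0.132,-0],1]]
[[[0.012,0,0.013],[0,0,-0],1],[[0.013,0,0.012],[0,0,-0],1],[[0.012,0,0.013],[0,0,-0],1]]
end [0.5256 0.007  0.0775]
```

Emit:
{"method": "play_rows", "body": {
  "plan": [
    [[-0.003,0,0],[0,0,0],1],
    [[0,0,-0.033],[0,0,0],1],
    [[0,0,-0.034],[0,0,0],1],
    [[0,0,-0.033],[0,0,0],1],
    [[0.012,-0.007,0.001],[0,0,0.143],1]
  ]
}}

```text
time_s: 21.3
ee_pos: [0.5877, -0.1175, 0.1397]
eef_rot: [2.431, 1.981, 0.007]
force: [1.1, -1.2, 0.5]
finger_gap: 0.0001
grip_force: 0.0
```

Emit:
{"method": "play_rows", "body": {
  "plan": [
    [[0.011,-0.009,0],[0,0,0.142],1],
    [[0.009,-0.01,0.001],[0,0,0.143],1],
    [[0.008,-0.012,0],[0,0,0.143],1],
    [[0.006,-0.012,0.001],[0,0,0.142],1],
    [[0.005,-0.014,0],[0,0,0.143],1]
  ]
}}

```text
time_s: 21.8
ee_pos: [0.5517, -0.0532, 0.1332]
eef_rot: [-2.977, -1.001, 0.0]
force: [0.4, -0.2, 0.9]
finger_gap: 0.0001
grip_force: 0.0
```

Emit:
{"method": "play_rows", "body": {
  "plan": [
    [[0.002,-0.013,0.001],[0,0,0.143],1],
    [[0.001,-0.014,0.001],[0,0,0.142],1],
    [[-0.002,-0.014,0],[0,0,0.143],1],
    [[-0.003,-0.014,0.001],[0,0,0.142],1],
    [[-0.006,-0.013,0],[0,0,0.143],1]
  ]
}}

```text
time_s: 22.3
ee_pos: [0.5193, 0.0088, 0.1302]
eef_rot: [-3.14, 0.101, 0.0]
force: [-0.8, -0.5, 0.8]
finger_gap: 0.0
grip_force: 0.0
```

Emit:
{"method": "play_rows", "body": {
  "plan": [
    [[0,0,0],[0,-0.132,0],1],
    [[0,0,0],[0,-0.132,0],1],
    [[0,0,0],[0,-0.132,0],1],
    [[0,0,0],[0,-0.132,0],1],
    [[0,0,0],[0,-0.132,0],1]
  ]
}}

```text
time_s: 22.8
ee_pos: [0.5203, 0.0083, 0.131]
eef_rot: [-2.951, 0.086, 1.017]
force: [0.9, 0.4, -0.0]
finger_gap: 0.0
grip_force: 0.0
```

Emit:
{"method": "play_rows", "body": {
  "plan": [
    [[0,0,0],[0,0,0],1],
    [[0,0,0],[0,0,0],1]
  ]
}}

```text
time_s: 23.0
ee_pos: [0.5195, 0.0083, 0.1291]
eef_rot: [-2.954, 0.086, 1.01]
force: [0.1, -0.4, 0.3]
finger_gap: 0.0002
grip_force: 0.0
```

Run:
```python
from h import *
st()
R=Ro.from_rotvec(r.observe()["eef_rot"]);p=r.observe()["ee_pos"]
print(R.as_matrix().round(3)); print("shift to P1",R.inv().apply(np.array([.526,.0068,.0775])-p).round(4))
print("shift P1->contact",R.inv().apply(np.array([.5574,.005,.053])-[.526,.0068,.0775]).round(4))
```

```text
t 23.0 pos [0.5195 0.0083 0.1291] yaw -93.33 z [-0.611  0.036 -0.791] F [ 0.1 -0.4  0.3] gap 0.0002 grip 0.0 j [-0.05  0.8   1.47  0.01  1.53  1.58]
[[ 0.789 -0.058 -0.611]
 [-0.046 -0.998  0.036]
 [-0.612 -0.    -0.791]]
shift to P1 [0.0368 0.0011 0.0368]
shift P1->contact [ 0.0399 -0.      0.0001]
```

Emit:
{"method": "play_rows", "body": {
  "plan": [
    [[0.012,0,0.012],[0,0,0],1],
    [[0.012,0,0.012],[0,0,0],1],
    [[0.013,0.001,0.013],[0,0,0],1],
    [[0.01,0,0],[0,0,0],1],
    [[0.01,0,0],[0,0,0],1]
  ]
}}

```text
time_s: 23.5
ee_pos: [0.5423, 0.0058, 0.0655]
eef_rot: [-2.953, 0.086, 1.012]
force: [1.2, -0.6, -0.2]
finger_gap: 0.0005
grip_force: 0.0
```

Emit:
{"method": "play_rows", "body": {
  "plan": [
    [[0.01,0,0],[0,0,0],1],
    [[0.005,0,0],[0,0,0],1],
    [[0.002,0,0],[0,0,0],1],
    [[0,0,0],[0,0,0],1]
  ]
}}

```text
time_s: 23.9
ee_pos: [0.5555, 0.0051, 0.0556]
eef_rot: [-2.953, 0.086, 1.012]
force: [-0.5, -0.2, 0.2]
finger_gap: 0.0
grip_force: 0.0
```

Emit:
{"method": "play_rows", "body": {
  "plan": [
    [[0.001,0,0],[0,0,0],1],
    [[0,0,0],[0,0,0],1]
  ]
}}

```text
time_s: 24.1
ee_pos: [0.5561, 0.005, 0.0553]
eef_rot: [-2.953, 0.086, 1.011]
force: [0.0, -0.7, -0.5]
finger_gap: -0.0
grip_force: 0.0
```

Emit:
{"method": "play_rows", "body": {
  "plan": [
    [[0.001,0,0],[0,0,0],1],
    [[0,0,0],[0,0,0],1]
  ]
}}

```text
time_s: 24.3
ee_pos: [0.5569, 0.005, 0.0546]
eef_rot: [-2.953, 0.086, 1.011]
force: [-0.0, 0.6, -0.0]
finger_gap: 0.0
grip_force: 0.0
```

Emit:
{"method": "play_rows", "body": {
  "plan": [
    [[0.001,0,0],[0,0,0],1],
    [[0,0,0],[0,0,0],1]
  ]
}}

```text
time_s: 24.5
ee_pos: [0.5575, 0.0049, 0.054]
eef_rot: [-2.953, 0.086, 1.012]
force: [-1.1, -0.0, 2.3]
finger_gap: 0.0001
grip_force: 1.3
```

Contact where predicted. Keep going in millimetres to about 30 N.

Emit:
{"method": "play_rows", "body": {
  "plan": [
    [[0.001,0,0],[0,0,0],1],
    [[0,0,0],[0,0,0],1]
  ]
}}

```text
time_s: 24.7
ee_pos: [0.5578, 0.0049, 0.0538]
eef_rot: [-2.952, 0.086, 1.014]
force: [-4.3, 0.3, 8.2]
finger_gap: -0.0003
grip_force: 4.2
```

Emit:
{"method": "play_rows", "body": {
  "plan": [
    [[0.001,0,0],[0,0,0],1],
    [[0,0,0],[0,0,0],1]
  ]
}}

```text
time_s: 24.9
ee_pos: [0.558, 0.005, 0.0536]
eef_rot: [-2.951, 0.086, 1.016]
force: [-8.0, 0.5, 12.8]
finger_gap: 0.0002
grip_force: 7.2
```

Run:
```python
from h import *
st()
def org(I,n):
    h=cv2.cvtColor(I,cv2.COLOR_BGR2HSV); u0,v0=(225,120) if n=="top" else (308,248)
    h=h[v0:v0+50,u0:u0+50]; m=(h[...,0]<11)&(h[...,1]>185)&(h[...,2]>60); v,u=np.nonzero(m); return m.sum(),u.mean()+u0,v.mean()+v0
for n,f in(("top","t6"),("scene","s6")):
    I=r.get_image(n)[:,:,::-1].copy(); cv2.imwrite(f"pics/{n}8.png",I); print(n,org(cv2.imread(f"pics/{f}.png"),n),org(I,n))
```

```text
t 24.9 pos [0.558  0.005  0.0536] yaw -93.33 z [-0.615  0.036 -0.788] F [-8.   0.5 12.8] gap 0.0002 grip 7.2 j [-0.05  0.94  1.38  0.01  1.49  1.58]
top (np.int64(0), np.float64(nan), np.float64(nan)) (np.int64(0), np.float64(nan), np.float64(nan))
scene (np.int64(21), np.float64(332.42857142857144), np.float64(277.76190476190476)) (np.int64(23), np.float64(334.1304347826087), np.float64(276.69565217391306))<stdin>:5: RuntimeWarning: Mean of empty slice.
  ret = ret.dtype.type(ret / rcount)
```

Emit:
{"method": "play_rows", "body": {
  "plan": [
    [[0.002,0,-0.001],[0,0,0],1],
    [[0,0,0],[0,0,0],1]
  ]
}}

```text
time_s: 25.2
ee_pos: [0.5583, 0.0049, 0.0536]
eef_rot: [-2.949, 0.086, 1.023]
force: [-16.2, 1.2, 18.1]
finger_gap: 0.0002
grip_force: 12.5
```

Emit:
{"method": "play_rows", "body": {
  "plan": [
    [[0.001,0,-0.001],[0,0,0],1],
    [[0,0,0],[0,0,0],1]
  ]
}}

```text
time_s: 25.4
ee_pos: [0.5585, 0.0049, 0.0537]
eef_rot: [-2.948, 0.086, 1.027]
force: [-24.1, 1.5, 17.4]
finger_gap: -0.0001
grip_force: 14.5
```

Run:
```python
from h import *
st()
q=lambda x,y,s,u0,v0:((x+.5)/s-.5+u0,(y+.5)/s-.5+v0)
for n,f,(u,v,w,h) in(("top","t6",(242,126,18,25)),("scene","s6",(321,254,26,38))):
    A=cv2.imread(f"pics/{f}.png"); B=r.get_image(n)[:,:,::-1].copy(); s=4
    up=lambda I:cv2.GaussianBlur(cv2.resize(I,None,fx=s,fy=s,interpolation=cv2.INTER_CUBIC),(0,0),2)
    t=up(A[v:v+h,u:u+w]); a=up(B[v-8:v+h+8,u-8:u+w+8])
    m=cv2.matchTemplate(a,t,cv2.TM_CCOEFF_NORMED); _,c,_,l=cv2.minMaxLoc(m); print(n,"score",round(c,3),"shift px",l[0]/s-8,l[1]/s-8)
X=np.array([.6308,.1355,.08])
for n in M: print(n,"px per mm along fence",(proj(n,X+[.00058,.00998,0])-proj(n,X))/10)
```

```text
t 25.4 pos [0.5585 0.0049 0.0537] yaw -93.33 z [-0.62   0.036 -0.784] F [-24.1   1.5  17.4] gap -0.0001 grip 14.5 j [-0.05  0.94  1.37  0.01  1.5   1.58]
top score -0.137 shift px 2.0 8.0
scene score 0.924 shift px 0.0 0.25
scene px per mm along fence [0.33254337 0.28186658]
top px per mm along fence [-0.41373779 -0.03593966]
```

Pressed at 24 N into the fence and 17 N down, and the clamp has not moved (match shift under 0.3 px). Settle and hand in.

Emit:
{"method": "play_rows", "body": {
  "plan": [
    [[0,0,0],[0,0,0],1],
    [[0,0,0],[0,0,0],1],
    [[0,0,0],[0,0,0],1]
  ]
}}

```text
time_s: 25.8
ee_pos: [0.5585, 0.0049, 0.0537]
eef_rot: [-2.948, 0.086, 1.027]
force: [-24.2, 0.8, 15.8]
finger_gap: 0.0001
grip_force: 14.4
```

Run:
```python
from h import *
st(); print(r.close_job())
```

```text
t 25.8 pos [0.5585 0.0049 0.0537] yaw -93.33 z [-0.62   0.036 -0.784] F [-24.2   0.8  15.8] gap 0.0001 grip 14.4 j [-0.05  0.94  1.37  0.01  1.5   1.58]
the job is handed in; nothing more can be done
None
```

Job handed in at 25.8 s: the clamp sits within about 2 mm of the tape mark, and the batten was butted to it by feel (12 N) and is held pressed at about 24 N into the fence and 16 N down; no verdict was returned, and I had no clear camera view of the butted end after the final push.

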